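# Dry-fit a lapped cabinet door on its assembly board

## Task

Dry-fit the small glazed cabinet door on the assembly board, in the order its half-lap joints demand: lay both stiles in the two side channels with their long steps at the foot fence, then drop the wide rail across them at the foot and the narrower rail across them at the head, notches facing each other, and last lay the slim dark glazing bar into the two notches. Every joint must be fully home so that all five faces lie level; let go of everything and leave the try square, folding rule, pencil and sanding block where they are.

Things in the scene. Friction and masses are not known exactly. Their poses are not given: they have to be found in the camera images.
- jig: Fixed plywood assembly board 280 (x, foot to head of the door) x 240 x 12 mm. Origin: centre of underside, z up. Dark bevelled strips on it, tops z = 20, leave a 35 x 213 mm channel for each stile, centred on y = +-79: side fences outside, short cleats inside (x -27..43, y +-49..61), a full-width fence at the foot (face x = -106), two short stops at the head. All parts end with origins at z = 12.
- stile_a: Pale stile 210 x 32 x 24 mm, joints up, 0.1 kg, same as stile_b. Origin: centre of underside; x along it to its head. Ends stepped down to 12 mm thick: long step at the foot x -105..-55 (for the wide rail), short at the head x 71..105. Grip its full-height middle across the 32 mm, fingertips 10+ mm above its underside (to clear strips). Goes to board (0, 79) or (0, -79); play 1.5 mm, bevels 2 mm.
- stile_b: Pale stile 210 x 32 x 24 mm, joints up, 0.1 kg, same as stile_a. Origin: centre of underside; x along it to its head. Ends stepped down to 12 mm thick: long step at the foot x -105..-55 (for the wide rail), short at the head x 71..105. Grip its full-height middle across the 32 mm, fingertips 10+ mm above its underside (to clear strips). Goes to board (0, 79) or (0, -79); play 1.5 mm, bevels 2 mm.
- bottom_rail: Wide foot rail, brown, 48 (x) x 190 (y) x 24 mm, 0.13 kg. Origin: centre of underside. Ends beyond y +-60.5 cut away below z 12: these tongues rest on the stile steps, the middle on the board. Notch in the top, y -13..13, 12 deep, open to its +x edge (the door's inside). Grip across x, 37 mm from mid length, tips 10+ mm up. Goes to board (-81, 0), axes as the board's; play 2 mm.
- top_rail: Narrow head rail, brown, 32 (x) x 190 (y) x 24 mm, 0.09 kg. Origin: centre of underside. Ends beyond y +-60.5 cut away below z 12: these tongues rest on the stile steps, the middle on the board. Notch in the top, y -13..13, 12 deep, open to its -x edge (the door's inside). Grip across x, 37 mm from mid length, tips 10+ mm up. Goes to board (89, 0), axes as the board's; play 2 mm.
- glazing_bar: Slim dark glazing bar 164 (x) x 22 x 24 mm, 0.06 kg, same both ways round. Origin: centre of underside. Ends beyond x +-62 are cut away below z 12: these 20 mm tongues lie in the rails' notches, the middle drops between the rails (130 mm apart). Grip across its 22 mm at mid length. Goes to board (8, 0), along the board's x; play 2 to 3 mm.
- try_square: Try square lying flat, wooden stock and steel blade, 120 x 210 x 18 mm; origin at the centre of its outline, underside. Not to be moved.
- folding_rule: Folded yellow rule, 18 x 235 x 16 mm, long along y; origin at the centre of the underside. Not to be moved.
- pencil: Flat red carpenter's pencil, 17 x 163 x 8 mm, long along y; origin at the middle, underside. Not to be moved.
- sanding_block: Cork sanding block, 66 x 112 x 34 mm, long along y; origin at the centre of the underside. Not to be moved.
There are look-alikes about, which are no part of the job. Leave any red look-alike of the stile_a alone.

How it is judged (in metres and radians):
On the way, in this order (a step that is already met when the one before it is completed fails the run):
1. both stiles lie home in the side channels of the board ((((x of stile_a in the frame of jig between -0.005 and 0.005 m and y of stile_a in the frame of jig between 0.075 and 0.083 m and z of stile_a in the frame of jig between 0.0095 and 0.0145 m and angle between stile_a's own z axis and vertical below 0.03 rad and angle between the x axis of stile_a and the x axis of jig, either way round below 0.04 rad) and (x of stile_b in the frame of jig between -0.005 and 0.005 m and y of stile_b in the frame of jig between -0.083 and -0.075 m and z of stile_b in the frame of jig between 0.0095 and 0.0145 m and angle between stile_b's own z axis and vertical below 0.03 rad and angle between the x axis of stile_b and the x axis of jig, either way round below 0.04 rad)) or ((x of stile_a in the frame of jig between -0.005 and 0.005 m and y of stile_a in the frame of jig between -0.083 and -0.075 m and z of stile_a in the frame of jig between 0.0095 and 0.0145 m and angle between stile_a's own z axis and vertical below 0.03 rad and angle between the x axis of stile_a and the x axis of jig, either way round below 0.04 rad) and (x of stile_b in the frame of jig between -0.005 and 0.005 m and y of stile_b in the frame of jig between 0.075 and 0.083 m and z of stile_b in the frame of jig between 0.0095 and 0.0145 m and angle between stile_b's own z axis and vertical below 0.03 rad and angle between the x axis of stile_b and the x axis of jig, either way round below 0.04 rad)))), for 0.2 s.
2. the wide rail lies home across the stiles at the foot and the narrow rail at the head ((((x of stile_a in the frame of jig between -0.005 and 0.005 m and y of stile_a in the frame of jig between 0.075 and 0.083 m and z of stile_a in the frame of jig between 0.0095 and 0.0145 m and angle between stile_a's own z axis and vertical below 0.03 rad and angle between the x axis of stile_a and the x axis of jig, either way round below 0.04 rad) and (x of stile_b in the frame of jig between -0.005 and 0.005 m and y of stile_b in the frame of jig between -0.083 and -0.075 m and z of stile_b in the frame of jig between 0.0095 and 0.0145 m and angle between stile_b's own z axis and vertical below 0.03 rad and angle between the x axis of stile_b and the x axis of jig, either way round below 0.04 rad)) or ((x of stile_a in the frame of jig between -0.005 and 0.005 m and y of stile_a in the frame of jig between -0.083 and -0.075 m and z of stile_a in the frame of jig between 0.0095 and 0.0145 m and angle between stile_a's own z axis and vertical below 0.03 rad and angle between the x axis of stile_a and the x axis of jig, either way round below 0.04 rad) and (x of stile_b in the frame of jig between -0.005 and 0.005 m and y of stile_b in the frame of jig between 0.075 and 0.083 m and z of stile_b in the frame of jig between 0.0095 and 0.0145 m and angle between stile_b's own z axis and vertical below 0.03 rad and angle between the x axis of stile_b and the x axis of jig, either way round below 0.04 rad))) and x of bottom_rail in the frame of jig between -0.087 and -0.075 m and y of bottom_rail in the frame of jig between -0.006 and 0.006 m and z of bottom_rail in the frame of jig between 0.0095 and 0.0145 m and angle between each of bottom_rail, top_rail's own z axis and vertical below 0.03 rad and angle between the x axis of each of bottom_rail, top_rail and the x axis of jig, either way round below 0.05 rad and x of top_rail in the frame of jig between 0.081 and 0.097 m and y of top_rail in the frame of jig between -0.006 and 0.006 m and z of top_rail in the frame of jig between 0.0095 and 0.0145 m), for 0.2 s.
At the end, for the whole second after the job is handed in: Stiles in the two channels (5 mm along, 4 mm across), wide rail at the foot and narrow rail at the head across them (6 mm; narrow rail 8 mm along the door), bar in both notches (8 mm along, 6 mm across); all level (0.03 rad), 2.5 mm of fully down, square (0.04-0.05 rad), released, at rest (all of step 2 and x of glazing_bar in the frame of jig between 0 and 0.016 m and y of glazing_bar in the frame of jig between -0.006 and 0.006 m and z of glazing_bar in the frame of jig between 0.0095 and 0.0145 m and angle between glazing_bar's own z axis and vertical below 0.03 rad and angle between the x axis of glazing_bar and the x axis of jig, either way round below 0.05 rad and linear speed of each of stile_a, stile_b, bottom_rail, top_rail, glazing_bar below 0.02 m/s and contact force between each of stile_a, stile_b, bottom_rail, top_rail, glazing_bar and the fingers below 0.1 N); the robot touches nothing.
It fails at once if the try square is shifted by more than 30 mm (distance of try_square from where it was at the start of the episode above 0.03 m).
It fails at once if the folding rule is shifted by more than 30 mm (distance of folding_rule from where it was at the start of the episode above 0.03 m).
It fails at once if the carpenter's pencil is shifted by more than 30 mm (distance of pencil from where it was at the start of the episode above 0.03 m).
It fails at once if the sanding block is shifted by more than 30 mm (distance of sanding_block from where it was at the start of the episode above 0.03 m).
It also fails if it takes over 104 s, if anything falls off the work surface, if the arm or the gripper's body presses on something with over 40 N, if the wrist force passes 120 N, or if a joint passes its speed limit or range.

## Robot

A 7-joint arm with a two-finger parallel gripper is mounted at the origin on a cart in front of the work surface, level with it; the furniture and walls round the work are solid. World frame = base frame: x ahead of the robot, y to its left, z up, the work surface at z = 0. Lengths are in mm, angles in rad, forces in N, time in s.
With the tool pointing down it reaches from about 400 to 875 mm from the base axis. Payload 19.3 kg.
Tool frame: the origin (TCP) lies at the very end of the fingers, on their centre line; the grasp point (between the pads) lies 19 mm behind it (grip_point_offset is the z of the grasp point in the tool frame, in mm); z points along the fingers, x is the direction in which the jaws open and shut, and the axes are right-handed (so a half turn about z gives the same grasp; the last joint's range is limited). The gripper opens to 85 mm and grips with 20 to 120 N. Pads are 22 mm wide; open, the fingers measure 114 mm over their backs; the gripper's body (76 mm by 85 mm) begins 54 mm behind the grasp point. The pads swing forward as they close: fully open they stand 13 mm farther back than shut.
Start: joints at [-1.387, 0.521, -0.036, 1.599, 0.021, 1.021, -0.113], TCP at [156.947, 604.965, 231.291] pointing down, gripper open.
Joint ranges: [-2.91, 2.91], [-0.3, 2.13], [-1.5, 1.42], [0.17, 2.43], [-1.26, 4.41], [0.16, 1.93], [-2.52, 2.52]. Speed limits (rad/s): [1.89, 1.89, 2.39, 2.39, 3.01, 3.01, 3.01].

## Interface

Orientations are given as a 3x3 rotation matrix whose columns are the frame's x, y, z axes.
In Python, from workcell import movep, movel, goto_joints, open_gripper, clamp, wait, inverse_kinematics, read_state, camera, PlanningError, finish_job, grip_point_offset gives the robot as it stands. Calls block until the motion is done:
- movep(position, orientation): joint-space move of the TCP to a pose.
- movel(position, frame=None, max_speed=150, guard=None): straight line of the TCP; frame=None keeps the orientation; max_speed is the mean speed in mm/s. With guard (N) it stops when the force on the tool has changed by that much, and returns True; else False.
- goto_joints(angles): joint-space move.
- open_gripper() and clamp(): open the fingers fully, or close them until they stop; the grip force is fixed at half the most.
- wait(seconds).
- inverse_kinematics(position, orientation): joint angles nearest the present ones, or None.
- read_state(): the state.
- camera(name): name is "scene" or "top" or "wrist"; returns a dict with "image" (384x512x3 uint8, blue, green, red), "range_z" (384x512 float32, mm along the optical axis (not along the pixel's ray), 0 where there is no reading), "fx", "fy", "cx", "cy" (pixels), "dist_coeffs" ([k1, k2, p1, p2, k3] as OpenCV has them; the pictures are not rectified), "cam_to_world" (4x4, takes a point from camera to world coordinates). Camera axes: x right, y up, looking along -z (the intrinsics and any distortion apply to the point x, -y, -z); pixel columns grow to the right and rows downward; lengths in mm; the calibration is good to about 2 mm. A picture is of the moment at which its call begins.
A pose or a line that the arm cannot do raises PlanningError and nothing moves.
- finish_job(): hands the job in, once; it reports no verdict.
The state is a dict: "time": time; "qpos": joint angles; "qvel": joint speeds; "joint_efforts": joint torques, N m; "eef_pos": TCP position; "tool_rot": TCP orientation; "ft_force": force on the tool from outside, world axes, zero at the start; "torque": the same for the moment, N m; "finger_gap": finger opening in mm.
Only numpy, scipy, OpenCV 4.12 (cv2) and the standard library are available. Lean on these libraries where they do the work, as an engineer would, in place of code of your own. Each camera call takes 0.05 s, during which the arm holds its last target. There are 200 camera calls.

## Working session

There is one attempt and no reset: what is moved stays moved. The work goes in short steps, each a Python script; the robot and the scene stay as the last script left them, time stands still between calls to the robot, and variables do not carry over. Pictures are saved under pics/ and viewed, about 12 in all and at most 16, crops included, and the job is handed in when it is done.

```bash
ls; mkdir -p pics; python3 - <<'E'
from workcell import *
import cv2,numpy as np
for n in("scene","top"):
    c=camera(n); cv2.imwrite(f"pics/{n}0.png",cv2.resize(c["image"],(800,600)))
    np.savez(f"{n}0.npz",**{k:np.array(v) for k,v in c.items()})
    print(n,c["fx"],c["fy"],c["cx"],c["cy"],c["dist_coeffs"],np.round(c["cam_to_world"],3))
print(read_state(),grip_point_offset)
E
```

```text
pics
scene 485.3971322554365 485.3971322554365 261.30253994728264 190.96363555944495 [0.01673749 0.         0.         0.         0.        ] [[-4.730000e-01  6.410000e-01 -6.040000e-01 -6.859100e+02]
 [-8.810000e-01 -3.460000e-01  3.230000e-01  4.972580e+02]
 [-2.000000e-03  6.850000e-01  7.290000e-01  1.488418e+03]
 [ 0.000000e+00  0.000000e+00  0.000000e+00  1.000000e+00]]
top 486.4825471750495 486.4825471750495 252.2739216808 185.22590573811186 [-0.04298563  0.          0.          0.          0.        ] [[ 1.40000e-02  9.79000e-01 -2.04000e-01 -9.31000e-01]
 [-1.00000e+00  1.20000e-02 -8.00000e-03 -1.46751e+02]
 [-5.00000e-03  2.04000e-01  9.79000e-01  2.43543e+03]
 [ 0.00000e+00  0.00000e+00  0.00000e+00  1.00000e+00]]
{'time': 0.1, 'qpos': array([-1.38718635,  0.52196682, -0.0363328 ,  1.59991638,  0.02120734,
        1.02108098, -0.11280307]), 'qvel': array([ 1.13901861e-04,  5.30607087e-05,  1.67543929e-03, -2.51135657e-03,
       -5.86464687e-04, -1.84876043e-04,  8.22033903e-05]), 'joint_efforts': array([ 3.31928866e-03, -9.28476191e+01,  1.98417261e+00, -3.70531833e+01,
        1.82234641e-02,  5.33533850e-03,  1.32232572e-06]), 'eef_pos': array([156.89295241, 604.69776256, 230.78788165]), 'tool_rot': array([[ 2.51099584e-01,  9.67961243e-01, -1.78507003e-04],
       [ 9.67960759e-01, -2.51099637e-01, -9.70056045e-04],
       [-9.83799698e-04,  7.07928953e-05, -9.99999514e-01]]), 'ft_force': array([0.1326688 , 0.53333052, 0.28204644]), 'torque': array([-0.01614195, -0.01218352, -0.01457523]), 'finger_gap': 85.33338817845994} -18.700000000000003
```

View pics/scene0.png

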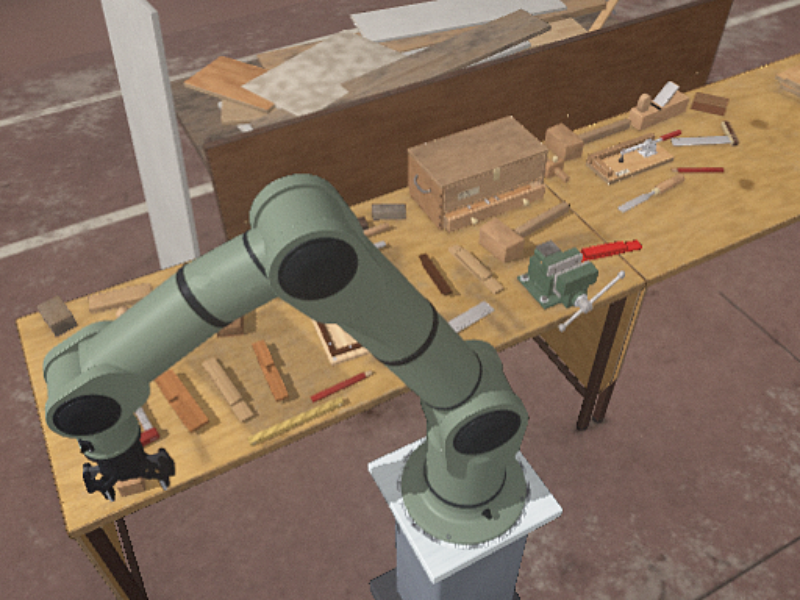

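View pics/top0.png

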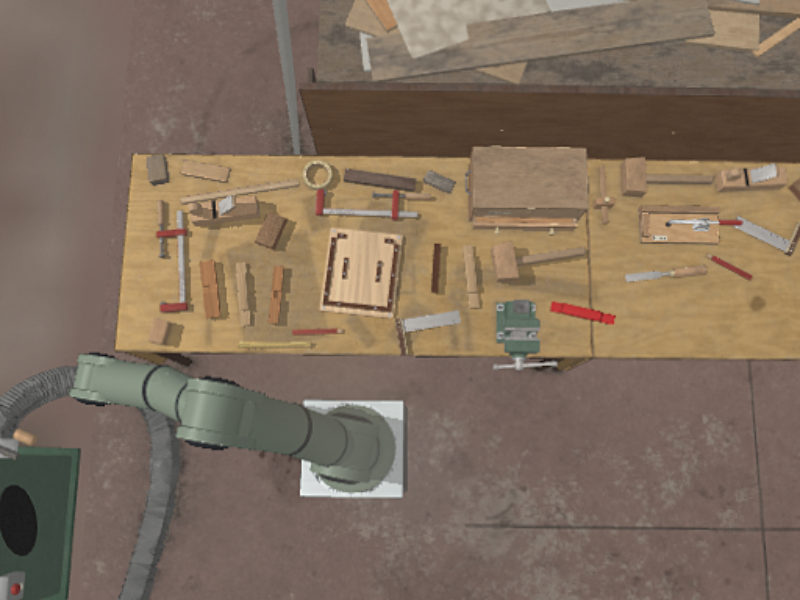

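The top view shows the left-to-right row: wide rail (209,290), a stile (244,293), narrow rail (277,295), board (362,272), dark bar (436,268) and second stile (471,276). The scene view agrees. I'll zoom in to get the orientations.

```bash
cat > h.py <<'E'
import numpy as np,cv2
from workcell import *
def undist(c,uv):
    K=np.array([[c["fx"],0,c["cx"]],[0,c["fy"],c["cy"]],[0,0,1]],float)
    p=cv2.undistortPoints(np.array(uv,float).reshape(-1,1,2),K,np.array(c["dist_coeffs"],float)).reshape(-1,2)
    return np.c_[p[:,0],-p[:,1],-np.ones(len(p))]
def ray(c,uv,z):
    "pixels -> world points on the plane at height z"
    T=np.array(c["cam_to_world"]);d=undist(c,uv)@T[:3,:3].T;o=T[:3,3]
    return (o+d*((z-o[2])/d[:,2])[:,None])[:,:2]
def cloud(c):
    "HxWx3 world points from the depth image"
    v,u=np.mgrid[:384,:512];T=np.array(c["cam_to_world"])
    P=undist(c,np.c_[u.ravel(),v.ravel()])*np.array(c["range_z"]).reshape(-1,1)
    return (P@T[:3,:3].T+T[:3,3]).reshape(384,512,3)
def down(yaw):
    "tool pointing down, jaw axis x at yaw in the world"
    s,k=np.sin(yaw),np.cos(yaw);return np.array([[k,s,0],[s,-k,0],[0,0,-1.]])
def wrap(a): return (a+np.pi/2)%np.pi-np.pi/2
E
python3 - <<'E'
from h import *
c=dict(np.load("top0.npz"));im=c["image"]
cv2.imwrite("pics/top0c.png",cv2.resize(im[125:230,75:330],(765*800//765,329),interpolation=cv2.INTER_CUBIC))
P=cloud(c);print(P[250,300],P[175,232])
for n,uv in dict(br=(209,290),st1=(244,293),tr=(277,295),jig=(362,272),gb=(436,268),st2=(471,276)).items():
    print(n,ray(c,[[uv[0]*.64,uv[1]*.64]],20).round())
E
```

```text
[ 237.8250311  -438.8968231  -760.32817396] [558.80752368 -22.55748839   4.34149967]
br [[494. 476.]]
st1 [[485. 361.]]
tr [[480. 253.]]
jig [[560. -22.]]
gb [[ 576. -263.]]
st2 [[ 551. -377.]]
```

View pics/top0c.png

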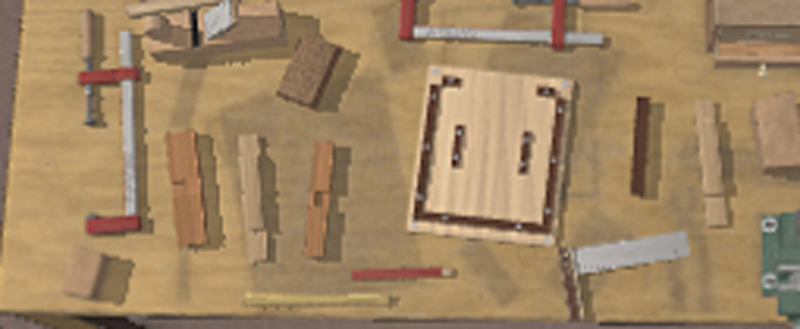

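```bash
python3 - <<'E'
from h import *
ims=[]
for i,(x,y,z) in enumerate([(480,370,330),(520,-25,330),(520,-320,330)]):
    movep([x,y,z],down(1.45)); c=camera("wrist")
    np.savez(f"w{i}.npz",**{k:np.array(v) for k,v in c.items()}); ims.append(cv2.resize(c["image"],(400,300)))
    print(np.round(c["cam_to_world"],3).tolist(),c["fx"],c["dist_coeffs"],read_state()["time"])
ims.append(ims[0]*0)
cv2.imwrite("pics/w.png",np.vstack([np.hstack(ims[:2]),np.hstack(ims[2:])]))
E
```

```text
[[0.119, -0.946, -0.301, 401.689], [0.993, 0.113, 0.037, 379.688], [-0.001, -0.304, 0.953, 473.116], [0.0, 0.0, 0.0, 1.0]] 297.5372898683048 [-0.03324253  0.          0.          0.          0.        ] 1.675
[[0.119, -0.946, -0.302, 442.754], [0.993, 0.113, 0.037, -15.144], [-0.001, -0.304, 0.953, 473.331], [0.0, 0.0, 0.0, 1.0]] 297.5372898683048 [-0.03324253  0.          0.          0.          0.        ] 3.2
[[0.119, -0.946, -0.302, 443.257], [0.993, 0.113, 0.036, -309.837], [-0.0, -0.304, 0.953, 473.31], [0.0, 0.0, 0.0, 1.0]] 297.5372898683048 [-0.03324253  0.          0.          0.          0.        ] 4.3833
```

View pics/w.png

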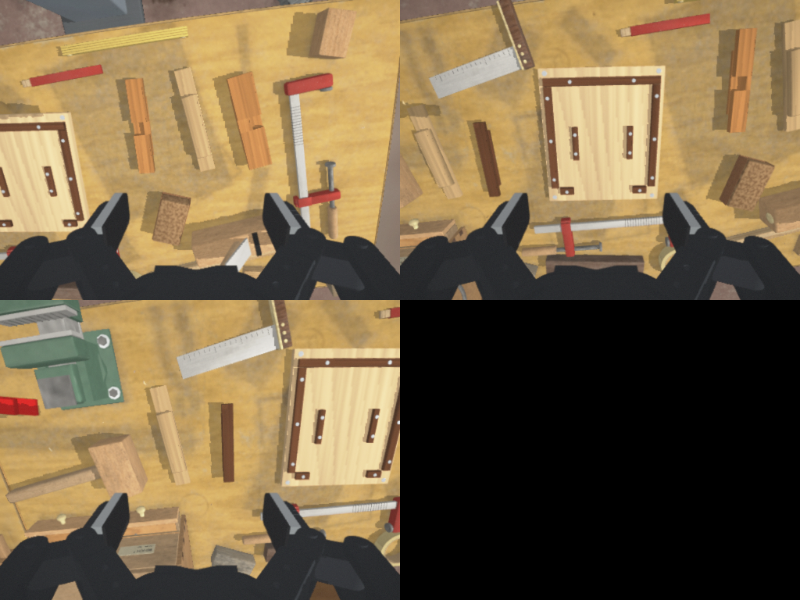

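The wrist views show everything clearly. The board has its foot fence at the top of the image, towards the robot. Both stiles have their long steps towards the robot. The rails lie about along world x. Next I'll measure with depth masks and components.

```bash
cat >> h.py <<'E'
def blobs(c,lo=9,hi=30,minpx=250,lim=None):
    "components of the depth cloud between heights lo..hi: (rect centre, long axis angle, (long,short), mean z, bgr, points)"
    P=cloud(c);m=((P[...,2]>lo)&(P[...,2]<hi)).astype(np.uint8)
    n,L,st,ce=cv2.connectedComponentsWithStats(m,connectivity=4);out=[]
    for i in range(1,n):
        if st[i,4]<minpx: continue
        X=P[L==i];r=cv2.minAreaRect(X[:,:2].astype(np.float32));b=cv2.boxPoints(r)
        e=sorted([b[1]-b[0],b[2]-b[1]],key=np.linalg.norm)
        a=np.arctan2(e[1][1],e[1][0]);a=wrap(a)
        out.append((np.array(r[0]),a,(np.linalg.norm(e[1]),np.linalg.norm(e[0])),X[:,2].mean(),np.array(c["image"])[L==i].mean(0),X,ce[i]))
    return out
E
python3 - <<'E'
from h import *
for i in range(3):
    c=dict(np.load(f"w{i}.npz"));P=cloud(c)
    print(i,"table z",np.median(P[100:200,100:400,2]))
    for lo,hi in((6,30),(18,30)):
        for b in blobs(c,lo,hi,150):
            if b[2][0]<320: print(" ",lo,b[0].round(1),round(b[1],3),np.round(b[2],1),round(b[3],1),b[4].round(),b[6].round())
E
```

```text
0 table z 1.4018933941103455
  6 [365.3 609.1] 0.365 [89.1 41.9] 18.5 [ 77. 105. 130.] [407.  47.]
  6 [323.5 255.7] -1.552 [235.4  19.3] 16.1 [104. 187. 213.] [160.  52.]
  6 [368.3 120.3] -1.534 [162.9  17. ] 8.9 [ 73.  87. 180.] [81. 97.]
  6 [489.4 368.5] 0.128 [210.6  32.1] 19.9 [126. 177. 210.] [249. 151.]
  6 [501.9 475.7] 0.171 [190.9  48.8] 23.7 [ 85. 141. 202.] [319. 153.]
  6 [486.  258.4] -0.048 [191.  33.] 23.2 [ 83. 139. 198.] [180. 159.]
  6 [567.   -7.7] -0.104 [283.2 223.7] 14.4 [138. 183. 209.] [ 51. 223.]
  6 [651.9 304.6] 1.125 [65.8  8.9] 18.6 [ 72.  99. 126.] [225. 255.]
  6 [737.3 411. ] -1.422 [170.3   4.4] 18.0 [ 88. 119. 147.] [291. 290.]
  6 [884.8 466.9] 1.381 [51.7 24.3] 16.2 [102. 142. 172.] [323. 347.]
  6 [891.2 -19.1] 1.454 [74.4 43.3] 23.2 [ 84.  98. 117.] [ 86. 374.]
  18 [364.2 609. ] 0.347 [87.8 39.8] 24.2 [ 77. 105. 130.] [409.  46.]
  18 [501.9 475.7] 0.171 [190.9  48.8] 24.6 [ 85. 142. 203.] [319. 153.]
  18 [443.5 591.4] -1.474 [87.7 31.6] 21.9 [ 73.  83. 178.] [397. 108.]
  18 [486.  258.3] -0.048 [191.   32.8] 24.7 [ 84. 141. 201.] [179. 159
[... 4925 characters left out ...]
 20.3 [ 79. 100. 134.] [478. 160.]
  18 [ 566.  -374.1] 0.101 [126.3  32.4] 24.6 [124. 174. 208.] [219. 181.]
  18 [ 589.8 -452.3] 0.369 [112.9  21.5] 24.2 [106. 147. 183.] [172. 200.]
  18 [ 672.2 -106.9] 1.444 [30.6 16.1] 20.7 [ 82. 106. 140.] [387. 226.]
  18 [ 619.4 -673.6] -1.397 [146.2   2.5] 25.2 [ 86. 111. 131.] [ 49. 234.]
  18 [837.6 117.8] -0.197 [152.1  36.4] 22.1 [ 91. 117. 164.] [502. 296.]
  18 [ 718.2 -419. ] 1.307 [80.5 21.1] 24.1 [ 93. 124. 152.] [208. 270.]
  18 [ 828.1 -209.3] 1.495 [65.  16.3] 20.2 [119. 161. 198.] [329. 308.]
  18 [ 868. -181.] -0.152 [38.9 19.2] 23.7 [ 78.  91. 110.] [345. 324.]
  18 [ 863.8 -269.9] 1.452 [104.9  37.6] 24.8 [106. 122. 132.] [297. 328.]
```

Measured poses:

| Item | World position (mm) | Yaw (rad) | Notes |
|---|---|---|---|
| Board | (566, -17) | -0.096 | |
| Stile 1 | (489.4, 368.5) | 0.128 | foot towards robot |
| Stile 2 | (558, -374.9) | 0.103 | foot towards robot |
| Wide rail | (501.9, 475.7) | | |
| Narrow rail | (486, 258.4) | | |
| Bar | (582.7, -261.2) | | |

Next I'll check which edge each rail's notch opens to, then place the first stile.

```bash
cat >> h.py <<'E'
B=np.array([566.1,-16.9]);BY=-0.096
def rot(a): return np.array([[np.cos(a),-np.sin(a)],[np.sin(a),np.cos(a)]])
def toworld(p): return B+rot(BY)@np.array(p,float)
def toboard(p): return rot(-BY)@(np.array(p)-B)
def gpose(p,yaw,off,jaw): return np.array(p)+rot(yaw)@np.array(off,float),yaw+jaw
HI=150
def pick(p,yaw,off,jaw,h=9):
    g,a=gpose(p,yaw,off,jaw); movep([*g,HI-60],down(a)); movel([*g,h],max_speed=150); clamp()
    s=read_state();print("gap",round(s["finger_gap"],1),"t",round(s["time"],1)); movel([*g,HI],max_speed=250)
def place(p,yaw,off,jaw,h=21.5,dxy=(0,0)):
    g,a=gpose(p,yaw,off,jaw); g=g+np.array(dxy); movep([*g,HI-40],down(a)); movel([*g,h+20],max_speed=150)
    hit=movel([*g,h],max_speed=40,guard=15); s=read_state()
    print("hit",hit,"z",s["eef_pos"].round(1),"F",s["ft_force"].round(1),"gap",round(s["finger_gap"],1))
    return g,a
def release(g,z=HI):
    open_gripper(); movel([*g,z],max_speed=250); print("t",round(read_state()["time"],1))
def look(xy,z=330,yaw=1.475,save=None):
    movep([*xy,z],down(yaw)); c=camera("wrist")
    if save: cv2.imwrite(save,cv2.resize(c["image"],(768,576)))
    return c
E
python3 - <<'E'
from h import *
c=dict(np.load("w0.npz"));P=cloud(c)
for n,p,a,L,W in(("br",[501.9,475.7],.171,190,48),("tr",[486,258.4],-.048,190,32)):
    q=(P[...,:2]-p)@rot(a); m=(abs(q[...,0])<11)&(abs(q[...,1])<W/2-1)
    for k in np.linspace(-W/2,W/2,7)[:-1]:
        mm=m&(q[...,1]>k)&(q[...,1]<k+W/6); print(n,round(k),np.median(P[mm][:,2]).round(1),mm.sum())
h=np.pi/2
for n,p,y in(("br pick",[502,475],.171+h),("br place",toworld([-81,37]),BY),("tr pick",[486,258],-.048-h),("tr place",toworld([89,37]),BY)):
    for f in(0,np.pi):
        q=inverse_kinematics([*p,60],down(y+f)); print(n,f>0,None if q is None else np.round(q,2))
pick([489.4,368.5],.128,(8,0),h)
g,a=place(toworld([0,79]),BY,(8,0),h)
release(g)
c=look([520,-25]); np.savez("w3.npz",**{k:np.array(v) for k,v in c.items()})
for b in blobs(c,18,60,150):
    if 80<b[2][0]<260 and abs(toboard(b[0])).max()<160: print(b[0].round(1),toboard(b[0]).round(1),round(b[1]-BY,3),np.round(b[2],1),round(b[3],1),b[6].round())
cv2.imwrite("pics/st1.png",c["image"])
E
```

```text
br -24 25.0 65
br -16 24.8 71
br -8 24.7 70
br 0 13.4 53
br 8 12.7 66
br 16 13.0 60
tr -16 12.8 37
tr -11 13.1 45
tr -5 12.8 44
tr 0 12.9 29
tr 5 24.6 37
tr 11 24.7 40
br pick False [-0.83  0.82 -0.02  1.52  0.02  0.8   0.88]
br pick True [-1.24  0.96  0.7   1.55 -0.73  0.91 -1.69]
br place False [-0.49  0.64  0.43  2.09 -0.53  0.51  0.24]
br place True [ 0.16  0.62 -0.45  2.06  0.49  0.57  2.41]
tr pick False [-1.1   0.82  0.75  1.95 -0.85  0.73 -1.45]
tr pick True [-0.64  0.65  0.06  1.93 -0.07  0.57  0.99]
tr place False [-0.42  0.85  0.51  1.64 -0.54  0.79  0.23]
tr place True [ 0.3   0.86 -0.66  1.6   0.63  0.91  2.45]
gap 30.4 t 8.2
hit True z [581.5  61.   21.7] F [-2.8 -0.2 11.9] gap 30.6
t 12.5
[451.6  -6.3] [-115.    -0.4] 1.572 [223.9  14.4] 20.6 [259. 104.]
[ 555.9 -120.7] [  -0.2 -104.3] 0.0 [209.9  15.8] 20.7 [192. 174.]
[582.   62.8] [ 8.2 80.8] -0.002 [227.5  62.9] 27.5 [312. 178.]
```

View pics/st1.png

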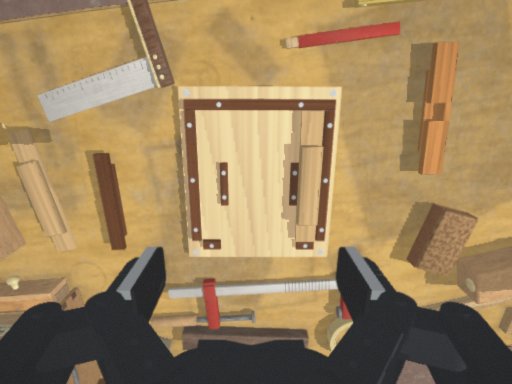

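The first stile sits in the right-hand channel (image 312,178), foot at the fence. The depth check shows the wide rail's notch opens to world +y and the narrow rail's to world -y. Now the second stile, then a measurement of both.

```bash
cat >> h.py <<'E'
def tops(c,lo=30):
    "pieces standing on the board: centre, angle and size in the board frame, mean z, plane slopes"
    for b in blobs(c,lo,60,100):
        X=b[5]; q=toboard(b[0])
        if abs(q).max()>140: continue
        A=np.c_[X[:,:2]-X[:,:2].mean(0),np.ones(len(X))];k=np.linalg.lstsq(A,X[:,2],rcond=None)[0]
        print("top",q.round(1),round(wrap(b[1]-BY),3),np.round(b[2],1),"z",k[2].round(1),"slope",k[:2].round(3))
E
python3 - <<'E'
from h import *
h=np.pi/2
tops(dict(np.load("w3.npz")))
pick([558,-374.8],.103,(8,0),h)
g,a=place(toworld([0,-79]),BY,(8,0),h)
release(g)
c=look([520,-25]); np.savez("w4.npz",**{k:np.array(v) for k,v in c.items()}); tops(c)
for b in blobs(c,18,29,150):
    if 20<b[2][0]<260 and abs(toboard(b[0])).max()<160: print(toboard(b[0]).round(1),round(wrap(b[1]-BY),3),np.round(b[2],1),round(b[3],1))
for b in blobs(c,9,30,250):
    if abs(b[0][0]-485)<20 and abs(b[0][1]-258)<20:print("tr",b[0].round(1),round(b[1],3))
E
```

```text
top [ 7.8 78. ] -0.003 [126.4  32.8] z 36.4 slope [0.003 0.015]
gap 30.4 t 16.2
hit True z [566.4 -96.2  21.7] F [-2.5  0.9 11. ] gap 30.3
t 20.4
top [  8.2 -80.1] -0.003 [127.   32.4] z 36.5 slope [ 0.001 -0.018]
top [ 8.1 77.9] 0.001 [126.8  32.5] z 36.4 slope [0.004 0.018]
[-0.1  0. ] 0.001 [244.1 224.5] 21.8
[ 8.4 80.8] -0.002 [227.6  62.8] 22.2
[  7.8 -55.5] -0.001 [69.7 11.9] 20.6
tr [485.9 258.8] -0.052
```

Both stiles are home: tops at z 36.4 and in line with the board. The rails need a quarter turn, so I'll take one look with the tool at the rails' placing yaw to expose any hand-eye bias.

```bash
python3 - <<'E'
from h import *
for xy in([566,60],[540,60],[520,80]):
    try: c=look(xy,yaw=BY); break
    except PlanningError as e: print(e)
np.savez("w5.npz",**{k:np.array(v) for k,v in c.items()}); tops(c)
for b in blobs(c,18,29,100):
    if 20<b[2][0]<260 and abs(toboard(b[0])).max()<160: print(toboard(b[0]).round(1),round(wrap(b[1]-BY),3),np.round(b[2],1),round(b[3],1))
for b in blobs(c,9,30,250):
    if abs(b[0][0]-485)<20 and abs(b[0][1]-258)<20:print("tr",b[0].round(1),round(b[1],3),b[2])
cv2.imwrite("pics/y0.png",c["image"])
E
```

```text
top [ 7.9 77.7] 0.002 [126.   31.8] z 36.6 slope [-0.002 -0.004]
top [  8.  -79.2] -0.003 [125.9  31.3] z 36.6 slope [-0.005 -0.066]
[-0.3  0.4] 0.001 [245.4 224. ] 22.1
[42.2 77.6] -0.0 [161.   32.5] 24.0
[ 8.6 54.5] 0.001 [68.5  7.1] 21.1
[  7.2 -54.4] 0.008 [68.4 11.4] 20.8
[-150.9 -138.9] -1.346 [23.2 19.6] 19.4
tr [485.8 256.8] -0.066 (np.float32(190.24742), np.float32(32.84307))
```

View pics/y0.png

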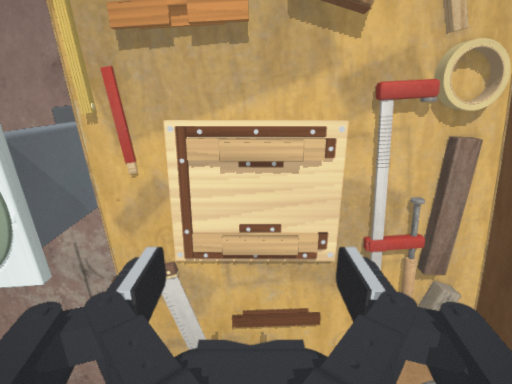

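Bias is under about 0.5 mm. Both stiles lie clean in the channels at (250,150) and (250,240). Now the wide rail, then the narrow one.

```bash
python3 - <<'E'
from h import *
h=np.pi/2
pick([501.9,475.7],.171+h,(0,37),0)
g,a=place(toworld([-80.7,-.8]),BY,(0,37),0)
s=read_state()
if s["eef_pos"][2]<24: release(g)
c=look([566,60],yaw=BY); tops(c); cv2.imwrite("pics/br.png",c["image"])
E
```

```text
gap 46.2 t 25.7
hit True z [489.2  27.   22.1] F [-2.4  0.2 12.5] gap 46.2
t 30.3
top [-17.   -1.8] -1.566 [191.5 176.4] z 36.8 slope [-0.003 -0.   ]
```

View pics/br.png

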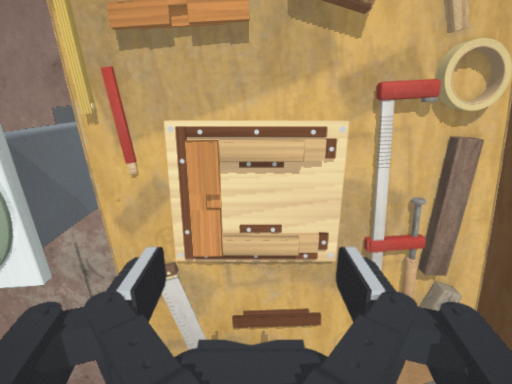

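The wide rail is home at the foot, z 36.8, notch facing inwards (213,202). Narrow rail next.

```bash
python3 - <<'E'
from h import *
h=np.pi/2
pick([485.9,258.5],-.049+h,(0,37),0)
g,a=place(toworld([89,-.8]),BY,(0,37),0)
s=read_state()
if s["eef_pos"][2]<24: release(g)
c=look([520,-100]); tops(c); np.savez("w6.npz",**{k:np.array(v) for k,v in c.items()})
for b in blobs(c,9,30,250):
    if abs(b[0][0]-582)<20 and abs(b[0][1]+261)<20:print("bar",b[0].round(1),round(b[1],3),b[2])
cv2.imwrite("pics/tr.png",c["image"])
E
```

```text
gap 30.6 t 33.7
hit True z [657.9  10.7  21.7] F [-2.7  0.9 11.5] gap 30.4
t 38.0
top [ 0.2 -1.4] 0.0 [210.8 191.1] z 36.5 slope [-0.001 -0.002]
bar [ 582.6 -261.6] -0.054 (np.float32(165.14207), np.float32(23.321459))
```

View pics/tr.png

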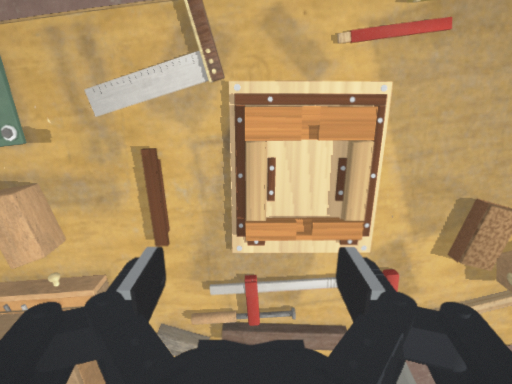

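The frame is flat, with notches at (313,131) and (305,228). I'll measure the notch centres and then lay the bar.

```bash
python3 - <<'E'
from h import *
h=np.pi/2
c=dict(np.load("w6.npz"));P=cloud(c);q=(P[...,:2]-B)@rot(BY);z=P[...,2];ys=[]
for x0,x1 in((-70,-60),(77,86)):
    m=(q[...,0]>x0)&(q[...,0]<x1)&(abs(q[...,1])<30)
    n=q[m&(z<29)&(z>20)][:,1]; print(x0,np.percentile(n,[2,50,98]).round(1),len(n)); ys.append(np.percentile(n,[2,98]).mean())
    t=q[m&(z>34)][:,1]; print("  edges",t[t<-5].max().round(1),t[t>5].min().round(1))
    ys[-1]=(t[t<-5].max()+t[t>5].min())/2
y=np.mean(ys);print(ys)
assert abs(y)<4
pick([582.6,-261.4],-.054,(0,0),h)
g,a=place(toworld([8,y]),BY,(0,0),h)
s=read_state()
if s["eef_pos"][2]<24.5: release(g)
c=look([520,-25]); tops(c); np.savez("w7.npz",**{k:np.array(v) for k,v in c.items()})
cv2.imwrite("pics/bar.png",c["image"])
E
```

```text
-70 [-12.4   0.8  11.7] 108
  edges -14.7 11.5
77 [-12.   -0.4  11. ] 75
  edges -15.0 10.9
[np.float64(-1.6067119528967755), np.float64(-2.037916097209269)]
gap 20.4 t 41.9
hit True z [573.7 -19.3  21.4] F [-2.6 -0.3 13. ] gap 20.6
t 46.0
top [-0.2 -1.4] 0.002 [210.5 191.6] z 36.6 slope [-0.001 -0.001]
top [ 7.  -2.1] 0.001 [163.3  20.9] z 36.8 slope [ 0.001 -0.003]
```

View pics/bar.png

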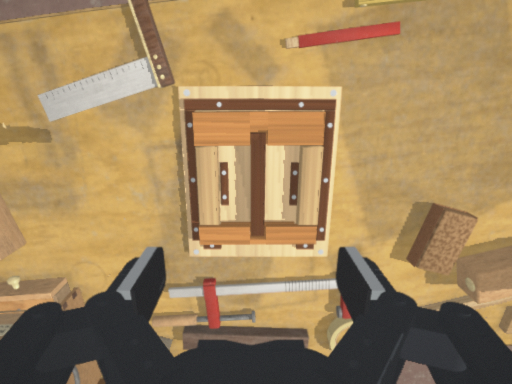

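```bash
python3 - <<'E'
from h import *
c=camera("wrist");P=cloud(c);q=(P[...,:2]-B)@rot(BY);z=P[...,2]
for n,x0,x1,y0,y1 in(("br+",-98,-62,20,88),("br-",-98,-62,-88,-20),("tr+",79,100,20,88),("tr-",79,100,-88,-20),("st+",-45,60,70,86),("st-",-45,60,-88,-72),("bar foot",-70,-20,-8,4),("bar head",30,80,-8,4)):
    m=(q[...,0]>x0)&(q[...,0]<x1)&(q[...,1]>y0)&(q[...,1]<y1);print(n,np.percentile(z[m],[5,50,95]).round(1))
finish_job()
E
```

```text
br+ [ 35.5  37.1 412.5]
br- [ 36.1 410.8 423.2]
tr+ [35.6 36.8 38.2]
tr- [35.7 36.9 38.2]
st+ [35.4 36.7 38. ]
st- [ 36.  397.7 402.4]
bar foot [ 36.7 411.  423.3]
bar head [35.4 36.9 38.2]
the job is handed in; nothing more can be done
```

The door is assembled on the board and handed in after about 46 s of the 104 s allowed. I laid the two stiles first, then the wide foot rail, the narrow head rail and finally the glazing bar. Each part was released and the arm backed clear.

**Last checks:** The stiles and rails fit one plane at z 36.6 mm and the bar's top is at 36.8 mm, with slopes of 0.003 or less and angles within 0.002 rad of the board. The bar sits at board (7.0, -2.1) mm. The frame outline is about 1.4 mm to the -y side, which may partly be error in my estimate of the board's position. All of this is inside the limits.

**What was incomplete:**
- **Height check at hand-in:** Four of the eight patches (wide rail -y end, -y stile, foot end of the bar, and part of the wide rail +y end) returned mostly readings around 400 mm. I take these to be the gripper's own fingers in view. The other readings there were about 36–37 mm, and the plane fit just before showed no part standing proud.
- **Tools left in place:** In the last picture the try square, the pencil and what I took for the sanding block (the cork block) looked undisturbed. I did not measure them. The folding rule was barely in that view, but it looked in place in the picture taken after the wide rail went in, and the arm never worked near it.

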